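# Unlock the steel case with the key that fits and set the key aside

## Task

Of the three keys, take the one whose small square bit fits the square socket of the steel case's cam lock. Put it fully home and turn it a quarter turn clockwise (seen from above), so that the red latch arm swings off the lid. Then pull the key out, leaving the latch open, and set it aside standing upright on the pale flat platter.

Things in the scene. Friction and masses are not known exactly. Their poses are not given: they have to be found in the camera images.
- key_square: Key that fits: blue grip, small square steel bit, 0.12 kg, stands on its bit in a row of three keys (others: green grip, round bit; yellow grip, 42 mm bit). Origin: centre of the underside, z up. Bit 26 x 26 mm, sides along key x and y, z 0 to 34 mm. Flat grip z 34 to 72 mm, 46 mm along key x, 12 mm thick along key y; pinch the 12 mm at z 52 to 58 mm. Key x starts within 0.4 rad of world x.
- socket (a point): Centre of the socket's mouth, on the lock's axis, at the top of a brass boss (56 x 56 mm) on the fixed steel case (140 x 200 x 40 mm); 76 mm above the table. Socket 32 x 32 mm, 22 mm deep, 5 mm bevel at the mouth; z up, its sides along the point's x and y. Key home: underside 22 mm below this point; any of four quarter positions fits. The point turns with the latch; its y runs along the red arm.
- latch (a joint): Turn of boss and red latch arm (reaches 84 mm from the axis), rad: 0 to 0.1 at the start = locked, arm over the lid; grows clockwise seen from above; stop at 1.65. Arm clear of the lid beyond 1.0. Friction about 0.06 N m; it stays where it is left. The key has up to 0.27 rad of play in the socket, so turning the key a quarter turn gives about 1.3 rad.
- platter: Pale off-white flat scale platter, fixed, 236 mm along its x, 226 mm along its y, 20 mm high, level flat top without a rim. Origin: centre of its underside, z up.

How it is judged:
By the outcome, as a careful person would: the job done as asked, in the order asked, and still so for the second after the job is handed in, with the robot touching nothing.
It also fails if it takes over 54 s, if anything falls off the work surface, if the arm or the gripper's body presses on something with over 40 N, if the wrist force passes 120 N, or if a joint passes its speed limit or range.

## Robot

A 6-joint arm with a two-finger parallel gripper is mounted at the origin on a cart in front of the work surface, level with it; the furniture and walls round the work are solid. World frame = base frame: x ahead of the robot, y to its left, z up, the work surface at z = 0. Lengths are in m, angles in degrees, forces in N, time in s.
With the tool pointing down it reaches from about 0.375 to 0.9 m from the base axis. Payload 3.1 kg.
Tool frame: the origin (TCP) lies midway between the tips of the shut fingers; the grasp point (between the pads) lies 19 mm behind it; z points along the fingers, y is the direction in which the jaws open and shut (so a half turn about z gives the same grasp; the last joint's range is limited). The gripper opens to 87 mm and grips with 3 to 60 N. Pads are 19 mm wide; open, the fingers measure 117 mm over their backs; the gripper's body (75 mm by 190 mm) begins 51 mm behind the grasp point.
Start: joints at [-83.509, 30.224, 82.088, -0, 67.689, -10.227], TCP at [0.18, -0.599, 0.223] pointing down, gripper open.
Joint ranges: [-176.69, 176.69], [-43.24, 126.21], [12.49, 139.97], [-82, 262], [0, 151.66], [-163.58, 163.58]. Speed limits (degrees/s): [159.86, 159.86, 180, 180, 180, 180].

## Interface

Orientations are given as a 3x3 rotation matrix whose columns are the frame's x, y, z axes.
In Python, from rig import bot gives the robot as it stands.
- The arm moves only by the tool carry_out, never from a script. Its arguments are lists of equal length, an entry for each row: "grip": the gripper's target within -1 to 1 (fully open at 1, half-way at 0, shut at -1); "slide": the shift along the tool's x, y, z in mm, a list of three; "twist": the turn, a rotation vector about the tool's x, y, z in rad, a list of three. In form: {"grip": [grip, ...], "slide": [[dx, dy, dz], ...], "twist": [[wx, wy, wz], ...]}. A call has 1 to 12 rows; each row shifts and turns the pose as measured when the row begins, along the tool's axes as they then stand; what a row does not reach is not made up. A row lasts 1/10 s, in which the tool goes at most 50 mm and 8.59 degrees, less where a joint would pass 70% of its speed; a pose out of reach is approached as far as the arm can. A call is refused whole if a number of a shift passes 50 or a number of a turn 0.15, either way. A call with a gripper value outside its range is refused whole. The fingers move at their own pace and stop on an object; the grip force is fixed at half the most. Time passes only in rows, so rows that do not move let the fingers close. It gives the time, the measured TCP pose, the force and the opening at its end, in the units of the state.
- bot.read_state(): the state, without advancing time (a new reading comes with each control period).
- bot.capture(name): name is "side" or "top" or "wrist"; returns a dict with "color" (420x560x3 uint8, red, green, blue), "depth" (420x560 float32, m along the optical axis (not along the pixel's ray), 0 where there is no reading), "fx", "fy", "cx", "cy" (pixels), "position" and "rotation" of the camera in the world; the wrist camera has in their place "T_tool_cam" (4x4, takes a point from camera to tool coordinates, whose origin is the TCP and whose axes are the flange's). Camera axes: x right, y up, looking along -z (the intrinsics and any distortion apply to the point x, -y, -z); pixel columns grow to the right and rows downward; lengths in m; the calibration is good to about 2 mm. The wrist camera is an equidistant fisheye: a pixel r from the principal point sees the ray r / f radians off the axis. A picture is of the moment at which its call begins: read the wrist's pose just before it.
- bot.hand_in(): hands the job in, once; it reports no verdict.
The state is a dict: "time_s": time; "joint_positions": joint angles; "qvel": joint speeds; "tau": joint torques, N m; "position": TCP position; "tcp_rot": TCP orientation; "force": force on the tool from outside, world axes, zero at the start; "moment": the same for the moment, N m; "opening": opening from 0.0 (shut) to 1.0 (fully open).
Only numpy, scipy, OpenCV 4.12 (cv2) and the standard library are available. Lean on these libraries where they do the work, as an engineer would, in place of code of your own. Each camera call takes 0.05 s, during which the arm holds its last target.

## Working session

There is one attempt and no reset: what is moved stays moved. The work goes in short steps, Python scripts to look and compute and a tool call to move; the robot and the scene stay as the last step left them, time stands still between calls to the robot, and variables do not carry over. Pictures are saved under pics/ and viewed, and the job is handed in when it is done.

Besides the shell and the picture viewer there is one more tool, called after "Request:" as name(argument=value, ...) on one line, values as JSON. carry_out: Moves the arm, as the interface text tells. Its arguments: {"type":"object","properties":{"grip":{"type":"array"},"slide":{"type":"array"},"twist":{"type":"array"}},"required":["grip","slide","twist"]}

```bash
ls; mkdir -p pics
cat > h.py <<'E'
import numpy as np, cv2, pickle
from rig import bot
def snap(n,f):
    s=bot.read_state(); c=bot.capture(n); c['state']=s
    cv2.imwrite(f'pics/{f}.png',cv2.cvtColor(c['color'],cv2.COLOR_RGB2BGR)); pickle.dump(c,open(f'pics/{f}.pkl','wb')); return c
E
python3 - <<'E'
from h import *
for n in ['side','top','wrist']:
    c=snap(n,n+'0'); print(n,{k:np.round(v,3).tolist() for k,v in c.items() if k not in('color','depth','state')},c.keys())
s=bot.read_state(); print(s)
E
```

```text
pics
side {'fx': 408.705, 'fy': 408.705, 'cx': 282.951, 'cy': 216.643, 'position': [0.429, -0.828, 0.396], 'rotation': [[0.991, 0.071, -0.116], [-0.135, 0.385, -0.913], [-0.02, 0.92, 0.391]]} dict_keys(['color', 'depth', 'fx', 'fy', 'cx', 'cy', 'position', 'rotation', 'state'])
top {'fx': 385.731, 'fy': 385.731, 'cx': 279.025, 'cy': 218.464, 'position': [0.445, -0.047, 1.034], 'rotation': [[-0.016, 0.996, -0.093], [-1.0, -0.018, -0.018], [-0.02, 0.092, 0.996]]} dict_keys(['color', 'depth', 'fx', 'fy', 'cx', 'cy', 'position', 'rotation', 'state'])
wrist {'fx': 325.192, 'fy': 325.192, 'cx': 278.652, 'cy': 210.063, 'T_tool_cam': [[0.0, 0.959, 0.284, 0.079], [1.0, -0.0, -0.0, 0.001], [-0.0, 0.284, -0.959, -0.162], [0.0, 0.0, 0.0, 1.0]]} dict_keys(['color', 'depth', 'fx', 'fy', 'cx', 'cy', 'T_tool_cam', 'state'])
{'time_s': 0.15, 'joint_positions': array([-8.35074136e+01,  3.02691234e+01,  8.21404808e+01, -6.42028973e-04,
        6.76908786e+01, -1.02259451e+01]), 'qvel': array([ 0.07282188, -0.13816825, -0.23012237, -0.00894961,  0.09540255,
       -0.21335224]), 'tau': array([-1.65248566e-04, -4.40433097e+01, -1.76841706e+01,  6.33375929e-02,
        5.52509353e-02, -1.01218902e-04]), 'position': array([ 0.17976647, -0.59798289,  0.22176547]), 'tcp_rot': array([[ 9.57728307e-01,  2.87674201e-01, -2.08605427e-04],
       [ 2.87674119e-01, -9.57726771e-01,  1.74133417e-03],
       [ 3.01149914e-04, -1.72773541e-03, -9.99998462e-01]]), 'force': array([ 0.48879723, -0.05191508, -0.09852707]), 'moment': array([-0.04848659,  0.00407336, -0.01119745]), 'opening': 0.9990641234964464}
```

View pics/top0.png

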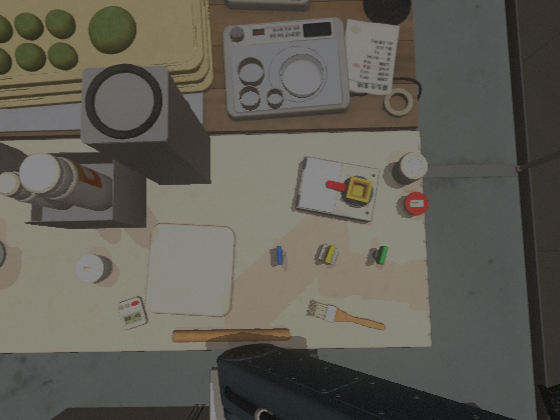

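View pics/side0.png

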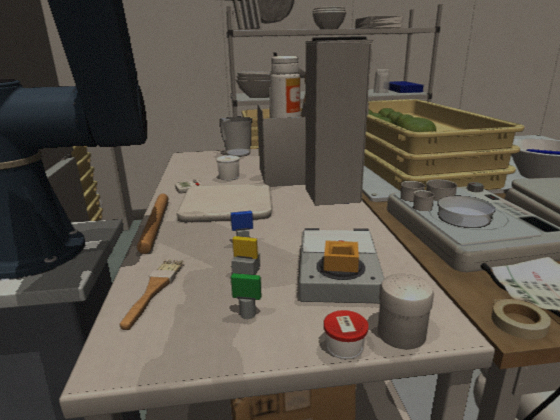

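View pics/wrist0.png

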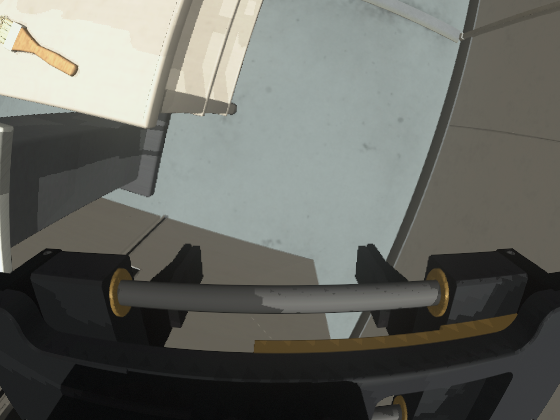

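The top view shows the blue key at (280,255), yellow at (327,254), green at (382,255), the boss at (359,190) with its red arm pointing left, and the platter at about (191,270). Next I'll measure these.

```bash
cat >> h.py <<'E'
def ray(c,uv):
    uv=np.atleast_2d(uv).astype(float); d=np.c_[(uv[:,0]-c['cx'])/c['fx'],-(uv[:,1]-c['cy'])/c['fy'],-np.ones(len(uv))]
    return d@np.array(c['rotation']).T
def plane(c,uv,z):
    d=ray(c,uv); p=np.array(c['position']); t=(z-p[2])/d[:,2]; return p+d*t[:,None]
def dep(c,uv):
    uv=np.atleast_2d(uv); z=np.array([c['depth'][int(v),int(u)] for u,v in uv]); return np.array(c['position'])+ray(c,uv)*z[:,None]
def hsv(c): return cv2.cvtColor(c['color'],cv2.COLOR_RGB2HSV)
def blob(m):
    cs,_=cv2.findContours(m.astype(np.uint8),cv2.RETR_EXTERNAL,cv2.CHAIN_APPROX_NONE)
    return sorted(cs,key=cv2.contourArea,reverse=True)
def load(f): return pickle.load(open(f'pics/{f}.pkl','rb'))
E
python3 - <<'E'
from h import *
c=load('top0'); H=hsv(c); h,s,v=[H[...,i] for i in range(3)]
R=np.zeros(h.shape,bool)
def roi(x0,x1,y0,y1):
    r=R.copy(); r[y0:y1,x0:x1]=1; return r
def rep(name,m):
    vv,uu=np.nonzero(m); P=dep(c,np.c_[uu,vv]); print(name,len(uu),uu.min(),uu.max(),vv.min(),vv.max(),'med depth pts',np.median(P,0).round(4),'zmax',np.percentile(P[:,2],95).round(4)); return P,np.c_[uu,vv]
P,uv=rep('blue',roi(260,300,230,280)&(h>100)&(h<130)&(s>120))
top=P[:,2]>0.055; q=plane(c,uv[top],0.072); print(q.mean(0)); r=cv2.minAreaRect((q[:,:2]*1000).astype(np.float32)); print(r)
P,uv=rep('boss',roi(335,385,165,215)&(h>18)&(h<32)&(s>120))
top=P[:,2]>0.07; q=plane(c,uv[top],0.076); r=cv2.minAreaRect((q[:,:2]*1000).astype(np.float32)); print('boss',r)
P,uv=rep('red',roi(320,350,170,205)&((h<8)|(h>172))&(s>120)); q=plane(c,uv,np.median(P[:,2])); print('red',cv2.minAreaRect((q[:,:2]*1000).astype(np.float32)),q.mean(0))
m=roi(135,245,215,325)&(s<35)&(v>120); print(H[270,190],H[200,250])
P=dep(c,[[190,270],[250,200],[170,240],[215,300]]);print(P)
img=cv2.resize(c['color'][140:300,250:400],None,fx=5,fy=5,interpolation=cv2.INTER_CUBIC)[:600]
cv2.imwrite('pics/z.png',cv2.cvtColor(cv2.resize(c['color'][150:290,260:400],(600,600),interpolation=cv2.INTER_CUBIC),cv2.COLOR_RGB2BGR))
c=load('side0');cv2.imwrite('pics/z2.png',cv2.cvtColor(cv2.resize(c['color'][190:330,215:400],(780,590),interpolation=cv2.INTER_CUBIC),cv2.COLOR_RGB2BGR))
E
```

```text
blue 63 277 281 247 263 med depth pts [ 0.4433 -0.028   0.0736] zmax 0.0756
[ 0.44378737 -0.02818776  0.072     ]
((443.3719787597656, -28.210582733154297), (40.39958572387695, 8.781017303466797), 5.4097065925598145)
boss 359 346 371 177 202 med depth pts [ 0.6038 -0.2296  0.0751] zmax 0.0784
boss ((604.3440551757812, -231.12429809570312), (54.89250564575195, 55.49171829223633), 74.33234405517578)
red 148 326 347 181 190 med depth pts [ 0.6194 -0.1774  0.0507] zmax 0.054
red ((619.1009521484375, -177.43936157226562), (54.69892120361328, 18.353952407836914), 74.60928344726562) [ 0.61904944 -0.17764039  0.05074624]
[ 23  17 137] [ 26  28 136]
[[0.40792631 0.2067124  0.02059485]
 [0.59207373 0.04918007 0.00453926]
 [0.48728829 0.25997021 0.02117581]
 [0.32982325 0.14082974 0.02215446]]
```

View pics/z.png

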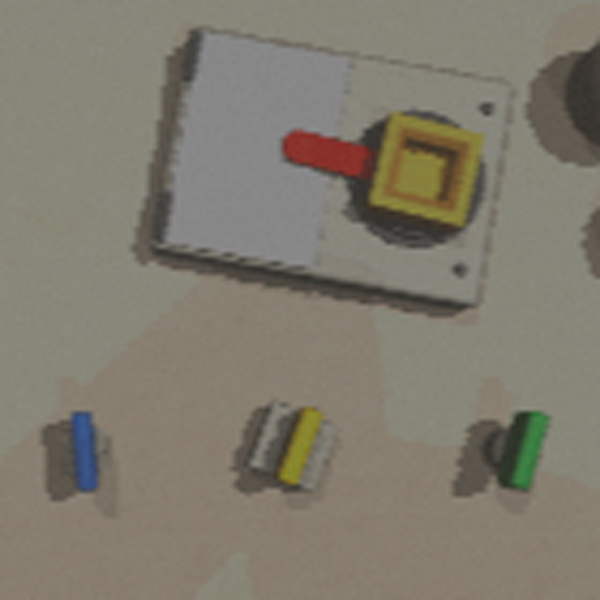

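View pics/z2.png

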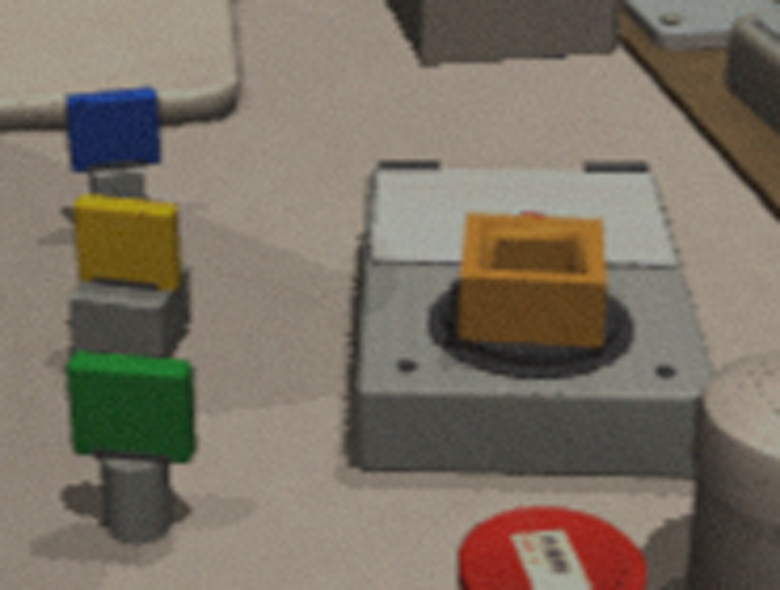

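Request:
carry_out(grip=[1,1,1,1,1,1,1,1,1,1,1,1], slide=[[36,-28,0],[36,-28,0],[36,-28,0],[36,-28,0],[34,-34,0],[34,-34,0],[30,-36,0],[30,-38,0],[28,-38,0],[28,-38,0],[28,-38,0],[28,-38,0]], twist=[[0,0,0],[0,0,0],[0,0,0],[0,0,0],[0,0,0],[0,0,0],[0,0,0],[0,0,0],[0,0,0],[0,0,0],[0,0,0],[0,0,0]])

```text
time_s: 1.35
position: [0.4388, -0.0892, 0.2184]
tcp_rot: [[0.962, 0.274, 0.002], [0.274, -0.962, -0.003], [0.001, 0.003, -1.0]]
force: [1.4, -0.5, 0.6]
opening: 0.997
```

```bash
cat >> h.py <<'E'
def go(x,y,z,yaw):
    s=bot.read_state(); R=s['tcp_rot']; cy,sy=np.cos(np.radians(yaw)),np.sin(np.radians(yaw))
    T=np.array([[cy,sy,0],[sy,-cy,0],[0,0,-1.]])
    d=np.array([x,y,z])-s['position']
    print('t',round(s['time_s'],2),'pos',s['position'].round(4),'yaw',np.degrees(np.arctan2(R[1,0],R[0,0])).round(2),'tilt',R[:2,2].round(4),'open',round(s['opening'],3),'F',s['force'].round(1),'q',s['joint_positions'].round(0))
    print(' slide mm',(R.T@d*1000).round(1),'twist',cv2.Rodrigues(R.T@T)[0].ravel().round(3))
E
python3 - <<'E'
from h import *
go(.4436,-.028,.2,6)
c=load('top0')
print(dep(c,[[412,165],[416,204],[150,100],[85,190],[140,225]]).round(3))
# platter corners
print(plane(c,[[155,224],[235,227],[230,316],[147,310]],.02).round(3))
E
```

```text
t 1.35 pos [ 0.4388 -0.0892  0.2184] yaw 15.89 tilt [ 0.0017 -0.0027] open 0.997 F [ 1.4 -0.5  0.6] q [-26.  17. 107.  -0.  56.  48.]
 slide mm [ 21.3 -57.7  18.3] twist [ 0.003 -0.001  0.173]
[[ 0.66  -0.361  0.088]
 [ 0.568 -0.382  0.041]
 [ 0.71   0.181  0.403]
 [ 0.58   0.355  0.276]
 [ 0.526  0.33   0.048]]
[[0.53  0.301 0.02 ]
 [0.519 0.088 0.02 ]
 [0.288 0.102 0.02 ]
 [0.306 0.319 0.02 ]]
```

Request:
carry_out(grip=[1,1,1,1,1], slide=[[10,-28,10],[10,-26,8],[2,-2,0],[0,0,0],[0,0,0]], twist=[[0,0,0.1],[0,0,0.07],[0,0,0],[0,0,0],[0,0,0]])

```text
time_s: 1.85
position: [0.4488, -0.0228, 0.2]
tcp_rot: [[0.994, 0.112, 0.003], [0.112, -0.994, -0.003], [0.002, 0.003, -1.0]]
force: [0.2, -0.2, 0.3]
opening: 0.998
```

Run:
```python
from h import *
go(.4436,-.028,.2,6)
c=snap('wrist','w1')
```

```text
t 1.85 pos [ 0.4488 -0.0228  0.2   ] yaw 6.45 tilt [ 0.0025 -0.0026] open 0.998 F [ 0.2 -0.2  0.3] q [-17.  19. 108.  -0.  53.  66.]
 slide mm [-5.7  4.6  0. ] twist [ 0.003 -0.002  0.008]
```

View pics/w1.png

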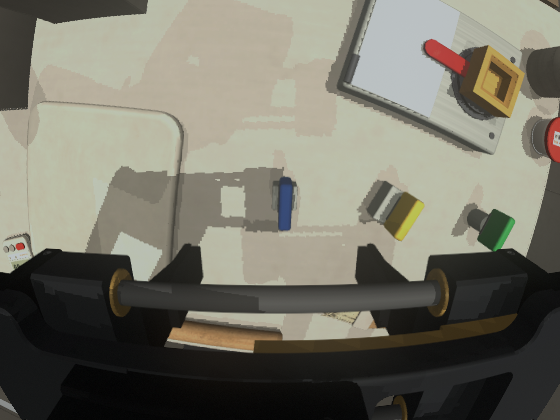

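The wrist view shows the blue key at (285,203) and the boss at (492,80). I'll cast fisheye rays for both.

```bash
cat >> h.py <<'E'
def wplane(c,uv,z):
    uv=np.atleast_2d(uv).astype(float); a=(uv-[c['cx'],c['cy']])/[c['fx'],c['fy']]; r=np.linalg.norm(a,axis=1)+1e-12
    d=np.c_[a[:,0]/r*np.sin(r),-a[:,1]/r*np.sin(r),-np.cos(r)]
    s=c['state']; T=np.eye(4);T[:3,:3]=s['tcp_rot'];T[:3,3]=s['position']; M=T@np.array(c['T_tool_cam'])
    d=d@M[:3,:3].T; p=M[:3,3]; return p+d*((z-p[2])/d[:,2])[:,None]
def wrect(c,m,z,minA=50):
    k=blob(m)[0].reshape(-1,2); P=wplane(c,k,z)[:,:2]*1000; return cv2.minAreaRect(P.astype(np.float32)),k
E
python3 - <<'E'
from h import *
c=load('w1'); h,s,v=[hsv(c)[...,i] for i in range(3)]
m=(h>100)&(h<130)&(s>120); m[:, :250]=0; m[:,320:]=0
print(v[m].min(),v[m].max())
for z in (.072,): print(wrect(c,m,z))if 0 else print(wrect(c,m,z)[0], wrect(c,m,z)[1].min(0),wrect(c,m,z)[1].max(0))
vt=m&(v<110); 
print(wplane(c,[[280,179],[291,179],[280,229],[291,229]],.072).round(4))
m=(h>14)&(h<30)&(s>110); m[:,:455]=0; m[130:]=0
k=blob(m)[0].reshape(-1,2); print(k.min(0),k.max(0),len(k))
print(wplane(c,[[496,80]],.076))
x=c['color'][150:250,230:340]; cv2.imwrite('pics/z3.png',cv2.cvtColor(cv2.resize(x,(660,600),interpolation=cv2.INTER_CUBIC),cv2.COLOR_RGB2BGR))
x=c['color'][30:130,450:550]; cv2.imwrite('pics/z4.png',cv2.cvtColor(cv2.resize(x,(600,600),interpolation=cv2.INTER_CUBIC),cv2.COLOR_RGB2BGR))
E
```

```text
99 121
((445.2628479003906, -30.457529067993164), (42.6898078918457, 9.764822959899902), 4.5409955978393555) [279 185] [290 229]
[[ 0.4714 -0.0229  0.072 ]
 [ 0.4725 -0.0328  0.072 ]
 [ 0.4237 -0.0284  0.072 ]
 [ 0.4248 -0.0387  0.072 ]]
[473  45] [524 117] 163
[[ 0.60427265 -0.22816703  0.076     ]]
```

View pics/z3.png

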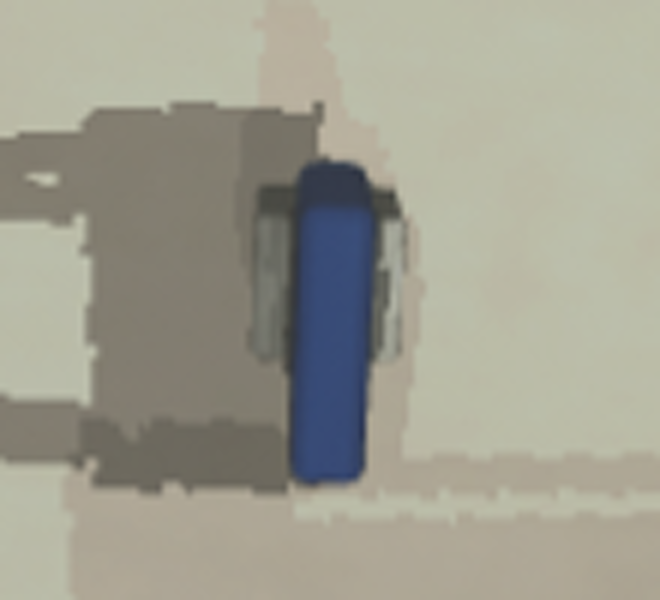

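View pics/z4.png

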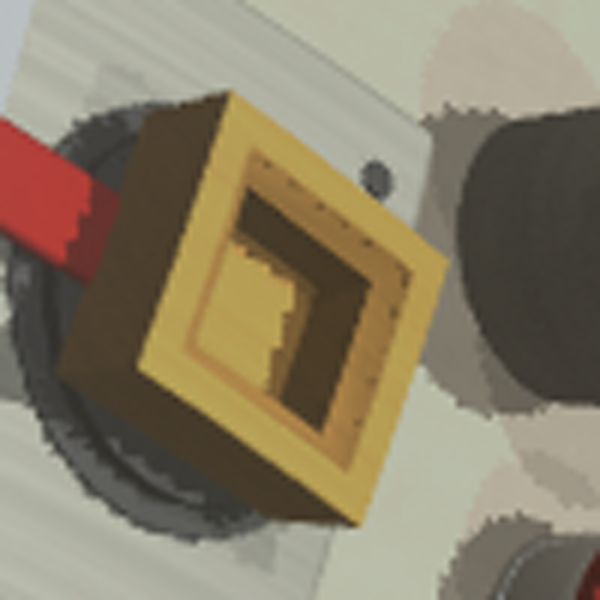

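Run:
```python
from h import *
c=load('w1')
k=np.array([[230,92],[447,262],[360,525],[138,370]])/6+[450,30]
P=wplane(c,k,.076);print(P.round(4),P.mean(0))
for i in range(4):
    d=P[(i+1)%4]-P[i]; print(np.linalg.norm(d).round(4),np.degrees(np.arctan2(d[1],d[0]))%90)
go(.4445,-.0295,.037,5)
```

```text
[[ 0.6382 -0.2148  0.076 ]
 [ 0.6233 -0.2685  0.076 ]
 [ 0.5703 -0.2535  0.076 ]
 [ 0.5845 -0.2003  0.076 ]] [ 0.60406719 -0.23426867  0.076     ]
0.0558 74.5776274353132
0.0551 74.20429567803254
0.0551 75.10226701118857
0.0556 74.87512880663002
t 1.9 pos [ 0.4489 -0.0231  0.2001] yaw 6.4 tilt [ 0.003  -0.0027] open 1.001 F [-1.2 -0.3 -1. ] q [-17.  19. 108.  -0.  53.  66.]
 slide mm [ -5.6   5.4 163.1] twist [ 0.003 -0.003  0.024]
```

Request:
carry_out(grip=[1,1,1,1,1,1,1], slide=[[-5.6,5.4,30],[0,0,40],[0,0,40],[0,0,30],[0,0,18],[0,0,5],[0,0,0]], twist=[[0,0,0.024],[0,0,0],[0,0,0],[0,0,0],[0,0,0],[0,0,0],[0,0,0]])

```text
time_s: 2.6
position: [0.4526, -0.0418, 0.0355]
tcp_rot: [[0.997, 0.075, 0.019], [0.076, -0.997, -0.01], [0.018, 0.011, -1.0]]
force: [-0.7, -0.6, -0.8]
opening: 1.003
```

Run:
```python
from h import *
go(.4445,-.0295,.037,5)
c=snap('wrist','w2')
```

```text
t 2.6 pos [ 0.4526 -0.0418  0.0355] yaw 4.33 tilt [ 0.0187 -0.0095] open 1.003 F [-0.7 -0.6 -0.8] q [-19.  37. 115.  -0.  26.  67.]
 slide mm [ -7.1 -12.8  -1.8] twist [ 0.011 -0.018 -0.012]
```

View pics/w2.png

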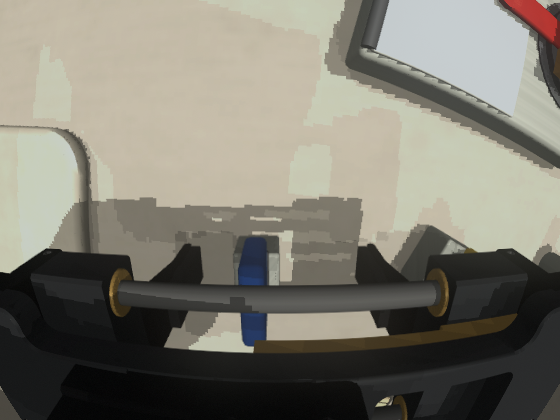

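Request:
carry_out(grip=[1,1,1], slide=[[-7,-12.8,-2],[0,0,0],[0,0,0]], twist=[[0.011,-0.018,-0.012],[0,0,0],[0,0,0]])

```text
time_s: 2.95
position: [0.446, -0.0296, 0.0406]
tcp_rot: [[0.996, 0.088, 0.005], [0.088, -0.996, -0.001], [0.005, 0.002, -1.0]]
force: [0.4, 0.2, 0.8]
opening: 0.998
```

Run:
```python
from h import *
go(.4445,-.0295,.037,5)
```

```text
t 2.95 pos [ 0.446  -0.0296  0.0406] yaw 5.04 tilt [ 0.0048 -0.0014] open 0.998 F [0.4 0.2 0.8] q [-18.  37. 116.   0.  27.  67.]
 slide mm [-1.5 -0.2  3.5] twist [ 0.002 -0.005  0.001]
```

Request:
carry_out(grip=[1,1,-1,-1,-1,-1,-1,-1,-1,-1], slide=[[-1.5,0,3],[0,0,0],[0,0,0],[0,0,0],[0,0,0],[0,0,0],[0,0,0],[0,0,0],[0,0,0],[0,0,0]], twist=[[0.002,-0.005,0],[0,0,0],[0,0,0],[0,0,0],[0,0,0],[0,0,0],[0,0,0],[0,0,0],[0,0,0],[0,0,0]])

```text
time_s: 3.95
position: [0.4453, -0.0296, 0.0386]
tcp_rot: [[0.996, 0.089, 0.002], [0.089, -0.996, -0.001], [0.002, 0.001, -1.0]]
force: [0.5, -0.3, 0.2]
opening: 0.357
```

Run:
```python
from h import *
go(.4445,-.0295,.037,5)
snap('side','s3'); snap('wrist','w3')
c=load('s3');cv2.imwrite('pics/z5.png',cv2.cvtColor(cv2.resize(c['color'][170:330,180:400],(770,560),interpolation=cv2.INTER_CUBIC),cv2.COLOR_RGB2BGR))
```

```text
t 3.95 pos [ 0.4453 -0.0296  0.0386] yaw 5.11 tilt [ 0.0022 -0.0007] open 0.357 F [ 0.5 -0.3  0.2] q [-18.  37. 116.  -0.  27.  67.]
 slide mm [-0.8 -0.2  1.6] twist [ 0.001 -0.002  0.002]
```

View pics/z5.png

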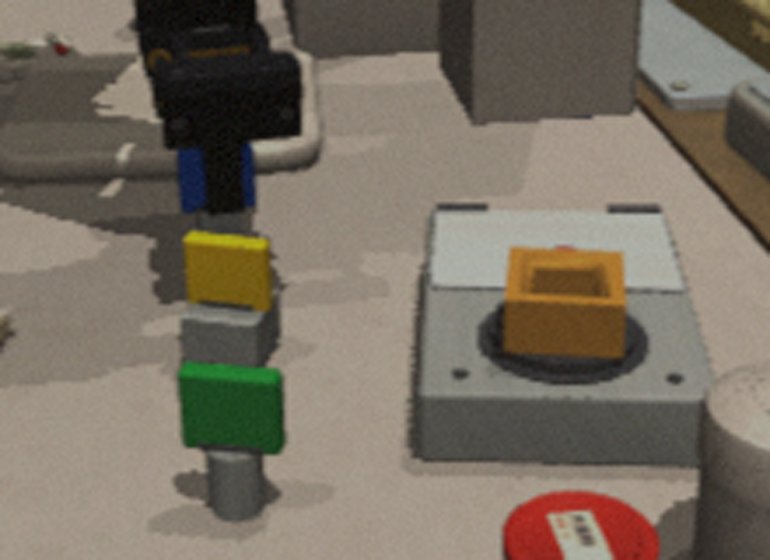

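View pics/w3.png

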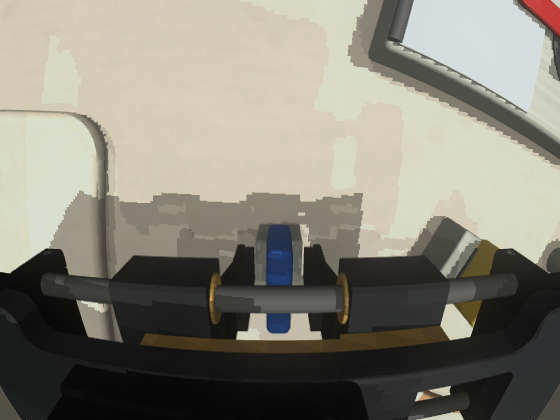

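The jaws are straddling the blue key, centred at (279,280) in the wrist view, and still closing. I'll keep closing them.

Request:
carry_out(grip=[-1,-1,-1,-1,-1,-1], slide=[[-0.5,0,1],[0,0,0],[0,0,0],[0,0,0],[0,0,0],[0,0,0]], twist=[[0,0,0],[0,0,0],[0,0,0],[0,0,0],[0,0,0],[0,0,0]])

```text
time_s: 4.65
position: [0.4448, -0.0297, 0.0374]
tcp_rot: [[0.996, 0.089, 0.002], [0.089, -0.996, -0.001], [0.002, 0.001, -1.0]]
force: [0.3, -0.2, -0.9]
opening: 0.133
```

Run:
```python
from h import *
go(.4445,-.0295,.15,5)
```

```text
t 4.65 pos [ 0.4448 -0.0297  0.0374] yaw 5.11 tilt [ 0.0021 -0.0007] open 0.133 F [ 0.3 -0.2 -0.9] q [-18.  37. 116.  -0.  27.  67.]
 slide mm [-0.000e+00 -1.000e-01 -1.126e+02] twist [ 0.001 -0.002  0.002]
```

Request:
carry_out(grip=[-1,-1,-1,-1,-1,-1,-1,-1,-1,-1], slide=[[0,0,0],[0,0,0],[0,0,-10],[0,0,-20],[0,0,-20],[0,0,-20],[0,0,-20],[0,0,-20],[0,0,-10],[0,0,0]], twist=[[0,0,0],[0,0,0],[0,0,0],[0,0,0],[0,0,0],[0,0,0],[0,0,0],[0,0,0],[0,0,0],[0,0,0]])

```text
time_s: 5.65
position: [0.4424, -0.0288, 0.1651]
tcp_rot: [[0.996, 0.089, -0.0], [0.089, -0.996, 0.0], [-0.0, -0.0, -1.0]]
force: [0.8, -0.5, -0.7]
opening: 0.135
```

Run:
```python
from h import *
go(.604,-.232,.15,74.6)
c=snap('wrist','w4')
```

```text
t 5.65 pos [ 0.4424 -0.0288  0.1651] yaw 5.12 tilt [-0.0003  0.0001] open 0.135 F [ 0.8 -0.5 -0.7] q [-18.  22. 111.  -0.  47.  67.]
 slide mm [142.8 216.8  15. ] twist [-0.     0.    -1.213]
```

View pics/w4.png

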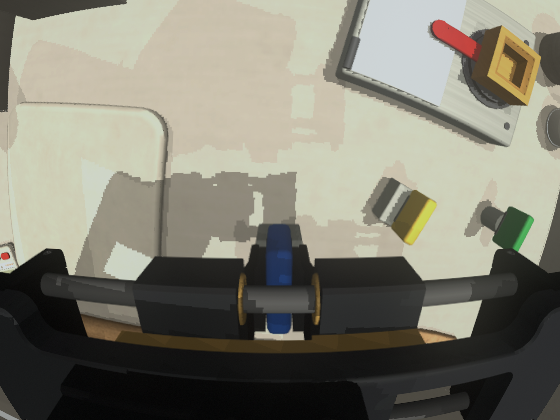

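Request:
carry_out(grip=[-1,-1,-1,-1,-1,-1,-1,-1,-1,-1,-1], slide=[[4,10,0],[4,20,0],[4,25,0],[4,25,0],[4,25,0],[4,25,0],[4,25,0],[4,25,0],[4,20,0],[4,10,0],[0,0,0]], twist=[[0,0,0],[0,0,0],[0,0,0],[0,0,0],[0,0,0],[0,0,0],[0,0,0],[0,0,0],[0,0,0],[0,0,0],[0,0,0]])

```text
time_s: 6.8
position: [0.4987, -0.2466, 0.1528]
tcp_rot: [[0.996, 0.089, -0.017], [0.089, -0.996, 0.008], [-0.017, -0.01, -1.0]]
force: [0.1, -0.2, -0.7]
opening: 0.133
```

Run:
```python
from h import *
go(.604,-.232,.15,74.6)
c=snap('wrist','w5')
```

```text
t 6.8 pos [ 0.4987 -0.2466  0.1528] yaw 5.11 tilt [-0.0174  0.0081] open 0.133 F [ 0.1 -0.2 -0.7] q [-38.  31.  95.  -0.  55.  47.]
 slide mm [106.2  -5.2   1.1] twist [-0.018  0.009 -1.213]
```

View pics/w5.png

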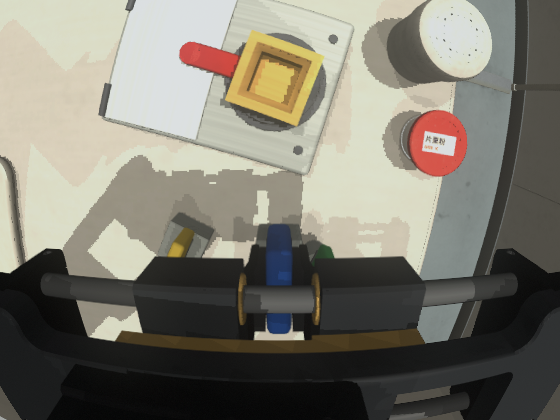

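Boss in clear view at about (275,78), ahead of the held key. I'll zoom in to get its corners.

Run:
```python
from h import *
c=load('w5')
x=c['color'][20:140,220:340]; cv2.imwrite('pics/z6.png',cv2.cvtColor(cv2.resize(x,(600,600),interpolation=cv2.INTER_CUBIC),cv2.COLOR_RGB2BGR))
```

```text
(no output)
```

View pics/z6.png

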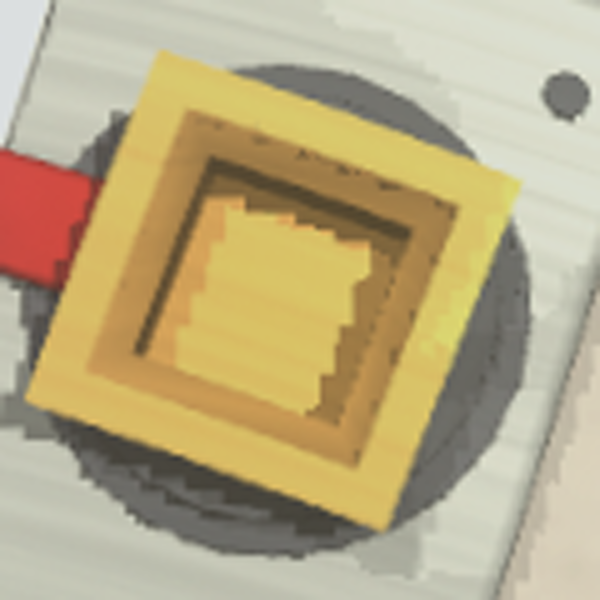

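Run:
```python
from h import *
c=load('w5')
for q in ([[160,50],[522,182],[385,530],[27,403]],[[188,110],[458,207],[356,466],[90,370]]):
    k=np.array(q)/5+[220,20]
    P=wplane(c,k,.076);print(P.mean(0).round(4))
    for i in range(4):
        d=P[(i+1)%4]-P[i]; print(np.linalg.norm(d).round(4),np.degrees(np.arctan2(d[1],d[0]))%90)
c=load('w4')
# held key: grip top corners relative to tool
for f in ('w5',):
    c=load(f); h,s,v=[hsv(c)[...,i] for i in range(3)]; m=(h>100)&(h<130)&(s>120)&(v>60); m[:,:255]=0;m[:,300:]=0;m[:220]=0
    k=blob(m)[0].reshape(-1,2); print(k.min(0),k.max(0))
    c['state']['tcp_rot']=np.diag([1,-1,-1.]); c['state']['position']=np.zeros(3)
    print(wplane(c,[[267.5,240],[292,240],[267.5,333],[292,333],[279,228],[279,333]],.035).round(4))
x=load('w5')['color'][215:345,225:335]; cv2.imwrite('pics/z7.png',cv2.cvtColor(cv2.resize(x,(508,600),interpolation=cv2.INTER_CUBIC),cv2.COLOR_RGB2BGR))
```

```text
[ 0.6042 -0.2346  0.076 ]
0.0555 74.22105815731474
0.0553 74.45495008155672
0.0552 74.77423655312805
0.0558 74.76187952609345
[ 0.6043 -0.2346  0.076 ]
0.0412 74.49988231505942
0.041 74.38404449932767
0.0409 74.44530533969846
0.041 74.82986017515972
[266 243] [291 284]
[[ 0.0281  0.0036  0.035 ]
 [ 0.0281 -0.0067  0.035 ]
 [-0.0209  0.0043  0.035 ]
 [-0.0209 -0.0075  0.035 ]
 [ 0.0335 -0.0012  0.035 ]
 [-0.0209 -0.0012  0.035 ]]
```

View pics/z7.png

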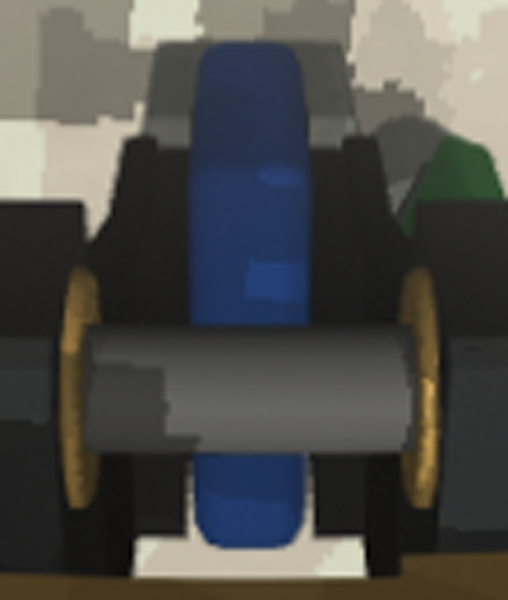

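Request:
carry_out(grip=[-1,-1,-1,-1,-1,-1,-1,-1,-1,-1], slide=[[0,0,0],[0,0,0],[0,0,0],[0,0,0],[0,0,0],[0,0,0],[0,0,0],[0,0,0],[0,0,0],[0,0,0]], twist=[[-0.018,0.009,-0.1],[0,0,-0.14],[0,0,-0.14],[0,0,-0.14],[0,0,-0.14],[0,0,-0.14],[0,0,-0.14],[0,0,-0.14],[0,0,-0.1],[0,0,0]])

```text
time_s: 7.85
position: [0.4898, -0.2285, 0.1489]
tcp_rot: [[0.239, 0.971, -0.024], [0.971, -0.239, 0.008], [0.002, -0.025, -1.0]]
force: [-1.1, -0.5, -1.3]
opening: 0.139
```

Run:
```python
from h import *
go(.604,-.2345,.15,74.5)
```

```text
t 7.85 pos [ 0.4898 -0.2285  0.1489] yaw 76.17 tilt [-0.0238  0.008 ] open 0.139 F [-1.1 -0.5 -1.3] q [-37.  30.  97.  -1.  54. -22.]
 slide mm [ 21.5 112.3  -3.8] twist [-0.025 -0.002  0.029]
```

Request:
carry_out(grip=[-1,-1,-1,-1,-1,-1,-1,-1], slide=[[4,10,-4],[4,20,0],[4,20,0],[4,20,0],[3,20,0],[2,12,0],[0,8,0],[0,0,0]], twist=[[-0.025,-0.002,0.029],[0,0,0],[0,0,0],[0,0,0],[0,0,0],[0,0,0],[0,0,0],[0,0,0]])

```text
time_s: 8.65
position: [0.6, -0.2282, 0.15]
tcp_rot: [[0.28, 0.96, -0.01], [0.96, -0.28, 0.008], [0.005, -0.012, -1.0]]
force: [0.3, -0.7, -1.6]
opening: 0.138
```

Run:
```python
from h import *
go(.604,-.2345,.13,74.5)
snap('wrist','w6'); snap('side','s6')
```

```text
t 8.65 pos [ 0.6    -0.2282  0.15  ] yaw 73.73 tilt [-0.01   0.008] open 0.138 F [ 0.3 -0.7 -1.6] q [-31.  37.  83.   0.  61. -15.]
 slide mm [-5.   5.8 19.9] twist [-0.012 -0.005 -0.013]
```

View pics/w6.png

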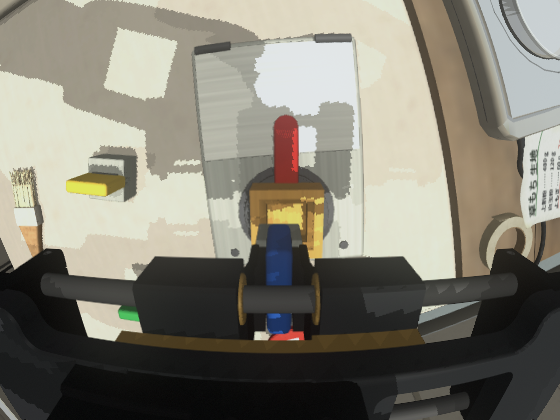

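View pics/s6.png

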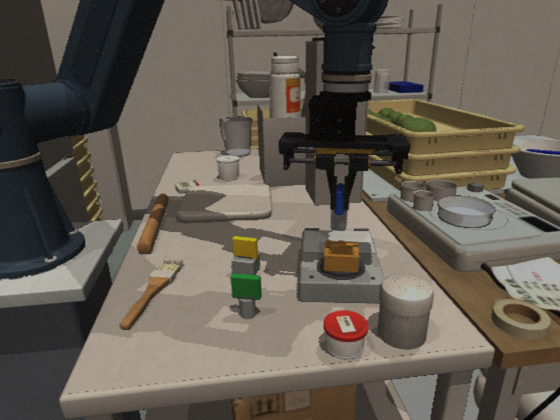

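Run:
```python
from h import *
c=load('w6')
x=c['color'][165:275,230:340]; cv2.imwrite('pics/z8.png',cv2.cvtColor(cv2.resize(x,(600,600),interpolation=cv2.INTER_CUBIC),cv2.COLOR_RGB2BGR))
```

```text
(no output)
```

View pics/z8.png

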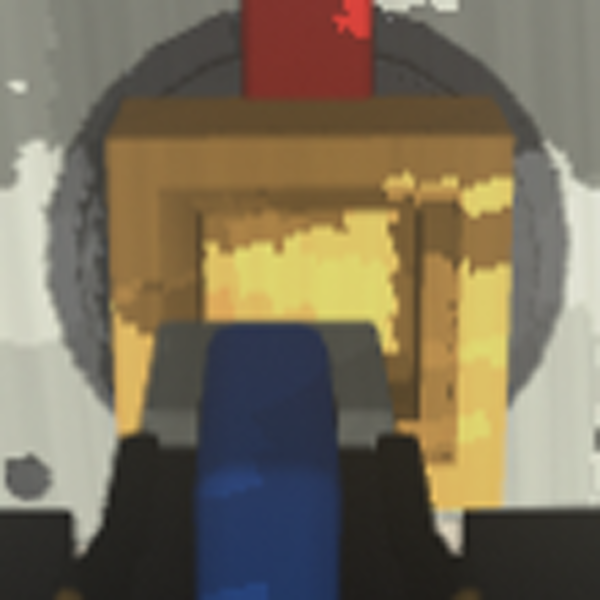

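Run:
```python
from h import *
c=load('w6'); s=c['state']; R=s['tcp_rot']
f=lambda q:np.array(q)/ (600/110)+[230,165]
P=wplane(c,f([[107,140],[513,135]]),.076); d=P[1]-P[0]; print(P.round(4),np.linalg.norm(d),np.degrees(np.arctan2(d[1],d[0])))
u=d/np.linalg.norm(d); n=np.array([u[1],-u[0],0]); n=n if n[1]<0 else -n
C=P.mean(0)+.028*n; print('boss centre',C)
print('mouth x edges',wplane(c,f([[160,190],[460,195]]),.076).round(4))
zb=s['position'][2]-.037
K=wplane(c,f([[158,323],[385,323]]),zb); print(K.round(4),np.linalg.norm(K[1]-K[0]))
Kc=K.mean(0)-R[:,0]*.013; print('key centre',Kc,'tcp',s['position'])
e=C-Kc; print('err in tool',(R.T@e*1000).round(1))
```

```text
[[ 0.5856 -0.2002  0.076 ]
 [ 0.6393 -0.2149  0.076 ]] 0.055629574301333334 -15.335335484747928
boss centre [ 0.60503615 -0.234557    0.076     ]
mouth x edges [[ 0.5905 -0.209   0.076 ]
 [ 0.6301 -0.2211  0.076 ]]
[[ 0.5907 -0.2161  0.113 ]
 [ 0.6166 -0.2235  0.113 ]] 0.02693894089446271
key centre [ 0.60000852 -0.23225797  0.1129478 ] tcp [ 0.60000252 -0.22823528  0.15001187]
err in tool [-1.   5.9 36.9]
```

```bash
cat >> h.py <<'E'
def wproj(c,p):  # tool pts -> px
    M=np.linalg.inv(np.array(c['T_tool_cam'])); p=np.atleast_2d(p)@M[:3,:3].T+M[:3,3]
    x,y,z=p[:,0],-p[:,1],-p[:,2]; r=np.hypot(x,y); t=np.arctan2(r,z); return np.c_[c['cx']+c['fx']*t*x/r,c['cy']+c['fy']*t*y/r]
E
python3 - <<'E'
from h import *
c=load('w6')
pts={'gripTopFront':(.023,-.035),'gripBotFront':(.023,.003),'bitTopFront':(.013,.003),'bitBotFront':(.013,.037),'gripTopBack':(-.023,-.035)}
for th in (0,-4,4):
  a=np.radians(th);
  for k,(x,z) in pts.items():
    z0=-.019; X=x*np.cos(a)+(z-z0)*np.sin(a); Z=z0-x*np.sin(a)+(z-z0)*np.cos(a)
    w=wproj(c,[[X,0.006,Z],[X,-.006,Z]]); print(th,k,w.mean(0).round(1),'crop',((w.mean(0)-[230,165])*600/110).round(0))
E
```

```text
0 gripTopFront [276.9 248.4] crop [256. 455.]
0 gripBotFront [277.2 220.2] crop [257. 301.]
0 bitTopFront [277.2 237.6] crop [257. 396.]
0 bitBotFront [277.3 218.3] crop [258. 291.]
0 gripTopBack [277.1 334.3] crop [257. 923.]
-4 gripTopFront [276.9 244.6] crop [256. 434.]
-4 gripBotFront [277.2 222.1] crop [257. 311.]
-4 bitTopFront [277.2 239.7] crop [257. 408.]
-4 bitBotFront [277.3 223.7] crop [258. 320.]
-4 gripTopBack [277.1 334.4] crop [257. 924.]
4 gripTopFront [276.9 252.5] crop [256. 477.]
4 gripBotFront [277.1 218.5] crop [257. 292.]
4 bitTopFront [277.2 235.7] crop [257. 386.]
4 bitBotFront [277.3 213. ] crop [258. 262.]
4 gripTopBack [277.1 333.9] crop [257. 921.]
```

Request:
carry_out(grip=[-1,-1,-1,-1,-1], slide=[[-2,5.8,10],[0,0,10],[0,0,4],[0,0,0],[0,0,0]], twist=[[-0.012,-0.005,-0.013],[0,0,0],[0,0,0],[0,0,0],[0,0,0]])

```text
time_s: 9.25
position: [0.6004, -0.2308, 0.1226]
tcp_rot: [[0.269, 0.963, -0.005], [0.963, -0.268, 0.003], [0.001, -0.006, -1.0]]
force: [-0.7, 0.1, -0.5]
opening: 0.139
```

Run:
```python
from h import *
go(.605,-.232,.091,74.5)
c=snap('wrist','w7'); snap('side','s7'); 
x=c['color'][165:275,230:340]; a=cv2.resize(x,(400,400),interpolation=cv2.INTER_CUBIC)
b=cv2.resize(load('s7')['color'][200:310,280:390],(400,400),interpolation=cv2.INTER_CUBIC)
cv2.imwrite('pics/z9.png',cv2.cvtColor(np.hstack([a,b]),cv2.COLOR_RGB2BGR))
```

```text
t 9.25 pos [ 0.6004 -0.2308  0.1226] yaw 74.42 tilt [-0.0052  0.0026] open 0.139 F [-0.7  0.1 -0.5] q [-31.  38.  84.  -0.  58. -15.]
 slide mm [ 0.   4.9 31.6] twist [-0.006 -0.001 -0.001]
```

View pics/z9.png

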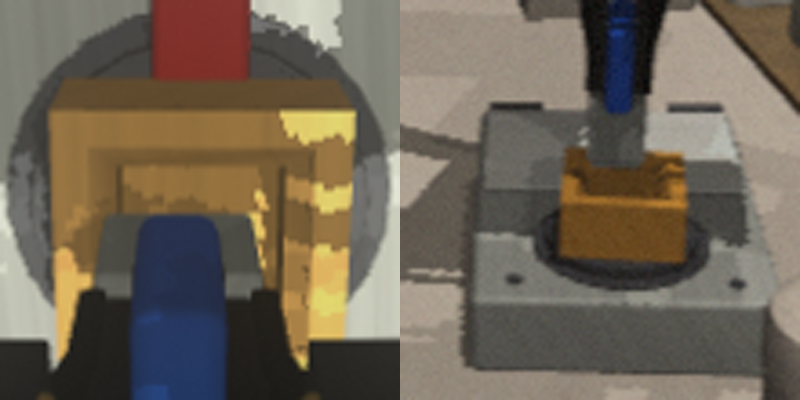

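Run:
```python
from h import *
c=load('w7'); s=c['state']; R=s['tcp_rot']
f=lambda q:np.array(q)/ (400/110)+[230,165]
P=wplane(c,f([[48,110],[357,108]]),.076); d=P[1]-P[0]; print(np.linalg.norm(d),np.degrees(np.arctan2(d[1],d[0])))
u=d/np.linalg.norm(d); n=np.array([u[1],-u[0],0]); n=n if n[1]<0 else -n
C=P.mean(0)+.028*n; print('boss centre',C)
K=wplane(c,f([[100,215],[253,215]]),s['position'][2]-.037); print(np.linalg.norm(K[1]-K[0]))
Kc=K.mean(0)-R[:,0]*.013; print('key centre',Kc)
print('err in tool',(R.T@(C-Kc)*1000).round(1))
```

```text
0.05640075126319033 -15.083869058237674
boss centre [ 0.60527071 -0.23406837  0.076     ]
0.027229286415461164
key centre [ 0.59991907 -0.2347454   0.08561022]
err in tool [2.1 5.  9.6]
```

Request:
carry_out(grip=[-1,-1,-1,-1,-1], slide=[[1,5,0],[0,0,0],[0,0,5],[0,0,5],[0,0,0]], twist=[[-0.006,-0.001,0],[0,0,0],[0,0,0],[0,0,0],[0,0,0]])

```text
time_s: 9.85
position: [0.6072, -0.2317, 0.1134]
tcp_rot: [[0.268, 0.963, 0.004], [0.963, -0.268, -0.002], [-0.001, 0.004, -1.0]]
force: [-0.1, 0.2, -1.3]
opening: 0.137
```

Run:
```python
from h import *
go(.605,-.232,.091,74.5)
c=snap('wrist','w8'); snap('side','s8'); 
x=c['color'][165:275,230:340]; a=cv2.resize(x,(400,400),interpolation=cv2.INTER_CUBIC)
b=cv2.resize(load('s8')['color'][200:310,280:390],(400,400),interpolation=cv2.INTER_CUBIC)
cv2.imwrite('pics/z10.png',cv2.cvtColor(np.hstack([a,b]),cv2.COLOR_RGB2BGR))
```

```text
t 9.85 pos [ 0.6072 -0.2317  0.1134] yaw 74.43 tilt [ 0.0037 -0.0019] open 0.137 F [-0.1  0.2 -1.3] q [-31.  39.  84.   0.  57. -15.]
 slide mm [-0.8 -2.1 22.4] twist [ 0.004  0.001 -0.001]
```

View pics/z10.png

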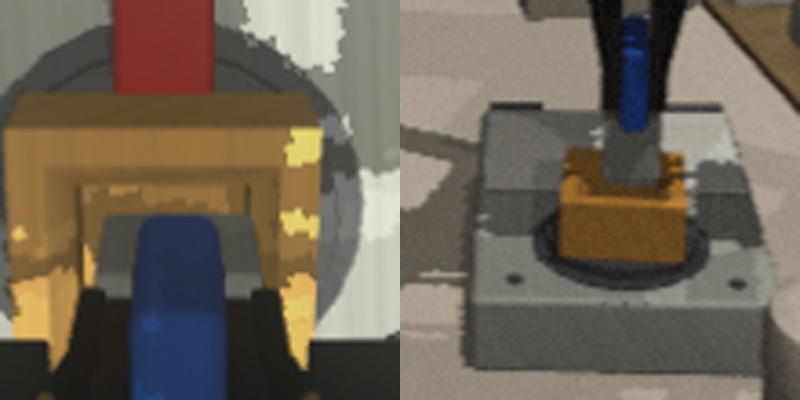

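Request:
carry_out(grip=[-1,-1,-1,-1,-1,-1], slide=[[0.5,-2.3,0],[0,0,0],[0,0,4],[0,0,4],[0,0,4],[0,0,0]], twist=[[0.004,0.001,0],[0,0,0],[0,0,0],[0,0,0],[0,0,0],[0,0,0]])

```text
time_s: 10.55
position: [0.6052, -0.2308, 0.1011]
tcp_rot: [[0.268, 0.963, 0.001], [0.963, -0.268, -0.0], [-0.0, 0.001, -1.0]]
force: [0.1, 0.3, -1.4]
opening: 0.134
```

Run:
```python
from h import *
go(.605,-.232,.091,74.5)
c=snap('wrist','w9'); snap('side','s9'); 
x=c['color'][165:275,230:340]; a=cv2.resize(x,(400,400),interpolation=cv2.INTER_CUBIC)
b=cv2.resize(load('s9')['color'][200:310,280:390],(400,400),interpolation=cv2.INTER_CUBIC)
cv2.imwrite('pics/z11.png',cv2.cvtColor(np.hstack([a,b]),cv2.COLOR_RGB2BGR))
```

```text
t 10.55 pos [ 0.6052 -0.2308  0.1011] yaw 74.43 tilt [ 0.0009 -0.0003] open 0.134 F [ 0.1  0.3 -1.4] q [-31.  40.  84.   0.  55. -15.]
 slide mm [-1.2  0.1 10.1] twist [ 0.001  0.    -0.001]
```

View pics/z11.png

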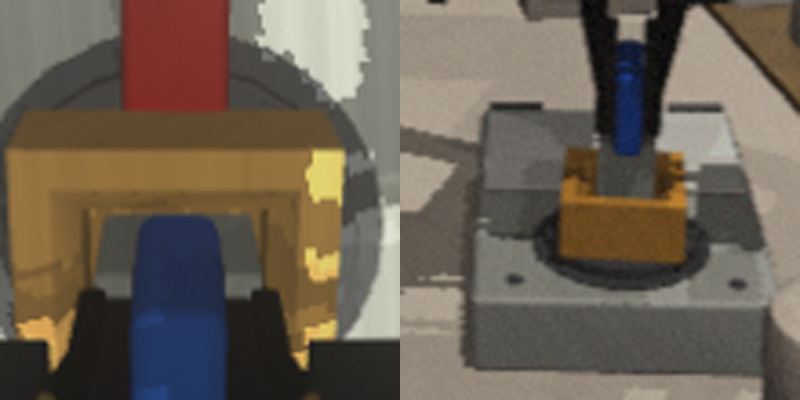

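The bit is 12 mm into the mouth with no contact force. I'll lower it the rest of the way.

Request:
carry_out(grip=[-1,-1,-1,-1,-1], slide=[[-0.5,0,4],[0,0,3],[0,0,2],[0,0,1.5],[0,0,1]], twist=[[0,0,0],[0,0,0],[0,0,0],[0,0,0],[0,0,0]])

```text
time_s: 11.15
position: [0.606, -0.2319, 0.0914]
tcp_rot: [[0.268, 0.963, 0.003], [0.963, -0.268, -0.002], [-0.001, 0.003, -1.0]]
force: [-2.1, 1.5, 7.5]
opening: 0.134
```

Run:
```python
from h import *
go(.605,-.232,.091,74.5)
```

```text
t 11.15 pos [ 0.606  -0.2319  0.0914] yaw 74.44 tilt [ 0.0028 -0.0016] open 0.134 F [-2.1  1.5  7.5] q [-31.  41.  85.   0.  54. -15.]
 slide mm [-0.4 -1.   0.4] twist [ 0.003  0.001 -0.001]
```

Request:
carry_out(grip=[-1,-1,-1,-1,-1], slide=[[0,-1,0],[0,0,0],[0,0,0],[0,0,0],[0,0,0]], twist=[[0,0,0.08],[0,0,0.1],[0,0,0.1],[0,0,0.1],[0,0,0]])

```text
time_s: 11.65
position: [0.6046, -0.2322, 0.092]
tcp_rot: [[0.617, 0.787, 0.002], [0.787, -0.617, -0.003], [-0.001, 0.004, -1.0]]
force: [0.8, 0.5, -0.8]
opening: 0.133
```

Run:
```python
from h import *
go(.605,-.2325,.091,-18)
print(bot.read_state()['moment'].round(2))
```

```text
t 11.65 pos [ 0.6046 -0.2322  0.092 ] yaw 51.91 tilt [ 0.0023 -0.0032] open 0.133 F [ 0.8  0.5 -0.8] q [-31.  41.  85.  -0.  54.   7.]
 slide mm [-0.   0.5  1. ] twist [ 4.00e-03 -1.00e-03  1.22e+00]
[ 0.04 -0.03  0.02]
```

Request:
carry_out(grip=[-1,-1,-1,-1,-1,-1], slide=[[0,0.5,0.5],[0,0,0],[0,0,0],[0,0,0],[0,0,0],[0,0,0]], twist=[[0.004,0,0.1],[0,0,0.1],[0,0,0.1],[0,0,0.1],[0,0,0.1],[0,0,0]])

```text
time_s: 12.25
position: [0.6051, -0.2327, 0.0918]
tcp_rot: [[0.92, 0.392, -0.001], [0.392, -0.92, -0.001], [-0.001, 0.001, -1.0]]
force: [-0.7, 0.4, -1.1]
opening: 0.137
```

Run:
```python
from h import *
go(.605,-.2325,.091,-18)
print(bot.read_state()['moment'].round(2))
```

```text
t 12.25 pos [ 0.6051 -0.2327  0.0918] yaw 23.08 tilt [-0.0011 -0.0013] open 0.137 F [-0.7  0.4 -1.1] q [-31.  41.  84.  -0.  55.  36.]
 slide mm [ 0.  -0.2  0.8] twist [0.001 0.001 0.717]
[-0.    0.04 -0.01]
```

Request:
carry_out(grip=[-1,-1,-1,-1,-1,-1,-1,-1], slide=[[0,0,0.5],[0,0,0],[0,0,0],[0,0,0],[0,0,0],[0,0,0],[0,0,0],[0,0,0]], twist=[[0,0,0.1],[0,0,0.1],[0,0,0.1],[0,0,0.1],[0,0,0.1],[0,0,0.1],[0,0,0.1],[0,0,0]])

```text
time_s: 13.05
position: [0.6051, -0.2334, 0.0917]
tcp_rot: [[0.958, -0.287, -0.001], [-0.287, -0.958, -0.003], [-0.0, 0.003, -1.0]]
force: [0.0, -0.5, -0.7]
opening: 0.133
```

Run:
```python
from h import *
go(.605,-.2325,.091,-18)
print(bot.read_state()['moment'].round(2))
snap('wrist','w12');
```

```text
t 13.05 pos [ 0.6051 -0.2334  0.0917] yaw -16.66 tilt [-0.0012 -0.0032] open 0.133 F [ 0.  -0.5 -0.7] q [-31.  41.  84.  -0.  54.  76.]
 slide mm [-0.3 -0.9  0.7] twist [0.003 0.    0.023]
[0.06 0.01 0.02]
```

View pics/w12.png

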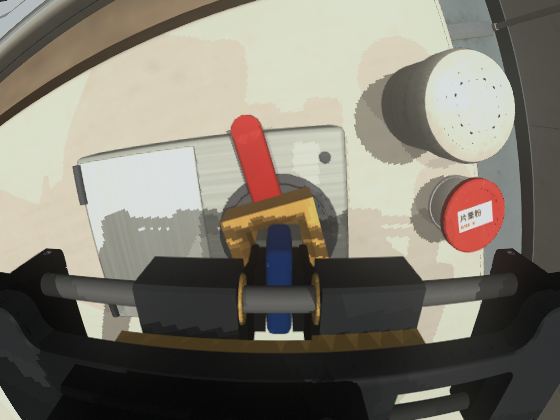

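The red arm has swung off the lid; in the wrist view its tip is at (247,122), clear of the white lid. I'll back off slightly within the play and pull straight up.

Request:
carry_out(grip=[-1,-1,-1,-1,-1,-1,-1,-1,-1,-1], slide=[[0,0,0],[0,0,-4],[0,0,-6],[0,0,-6],[0,0,-8],[0,0,-15],[0,0,-20],[0,0,-20],[0,0,-10],[0,0,0]], twist=[[0,0,-0.1],[0,0,0],[0,0,0],[0,0,0],[0,0,0],[0,0,0],[0,0,0],[0,0,0],[0,0,0],[0,0,0]])

```text
time_s: 14.1
position: [0.6056, -0.233, 0.1878]
tcp_rot: [[0.984, -0.179, 0.001], [-0.179, -0.984, -0.004], [0.002, 0.004, -1.0]]
force: [0.5, -0.6, -1.6]
opening: 0.141
```

Run:
```python
from h import *
go(.42,.19,.16,0)
snap('wrist','w13'); snap('top','t13')
```

```text
t 14.1 pos [ 0.6056 -0.233   0.1878] yaw -10.3 tilt [ 0.0008 -0.0039] open 0.141 F [ 0.5 -0.6 -1.6] q [-31.  34.  81.  -0.  65.  70.]
 slide mm [-258.3 -383.1   26. ] twist [ 0.004 -0.001 -0.18 ]
```

View pics/w13.png

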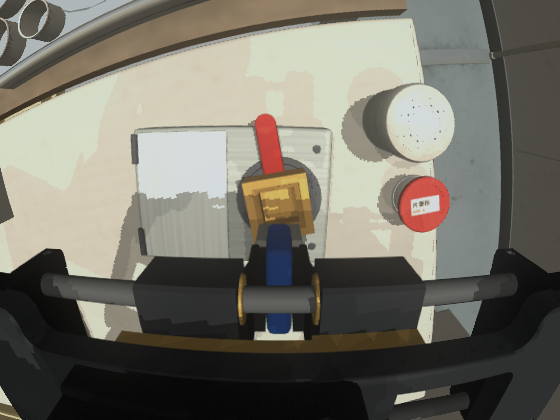

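View pics/t13.png

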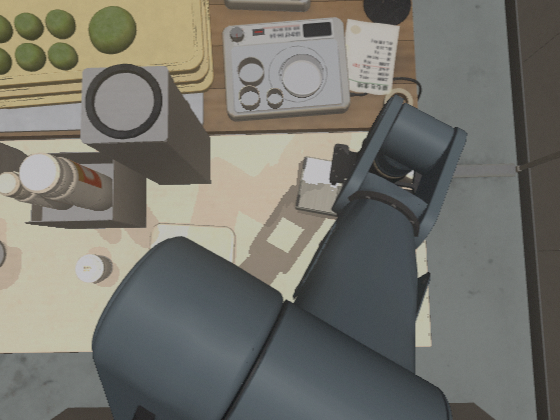

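The key is out, held, and the latch stays open with the arm pointing away from the lid (tip at (266,120) in the wrist view). Next, the platter.

Request:
carry_out(grip=[-1,-1,-1,-1,-1,-1,-1,-1,-1,-1,-1,-1], slide=[[-10,-14,0],[-16,-24,0],[-17,-26,0],[-17,-26,0],[-17,-26,0],[-17,-26,0],[-17,-26,0],[-17,-26,0],[-17,-26,0],[-17,-26,0],[-17,-26,0],[-14,-20,0]], twist=[[0,0,0],[0,0,0],[0,0,0],[0,0,0],[0,0,0],[0,0,0],[0,0,0],[0,0,0],[0,0,0],[0,0,0],[0,0,0],[0,0,0]])

```text
time_s: 15.4
position: [0.455, 0.0992, 0.1737]
tcp_rot: [[0.982, -0.188, -0.026], [-0.187, -0.982, 0.004], [-0.026, 0.001, -1.0]]
force: [0.9, 0.3, -1.8]
opening: 0.139
```

Run:
```python
from h import *
go(.42,.19,.16,0)
```

```text
t 15.4 pos [0.455  0.0992 0.1737] yaw -10.81 tilt [-0.0256  0.0039] open 0.139 F [ 0.9  0.3 -1.8] q [ -2.  23. 106.   0.  52.  99.]
 slide mm [-51.1 -82.6  15. ] twist [-0.001  0.026 -0.189]
```

Request:
carry_out(grip=[-1,-1,-1,-1,-1,-1,-1], slide=[[-13,-20,10],[-13,-20,10],[-13,-20,0],[-8,-13,0],[0,0,0],[0,0,0],[0,0,0]], twist=[[0,0.026,-0.05],[0,0,-0.05],[0,0,-0.05],[0,0,-0.03],[0,0,0],[0,0,0],[0,0,0]])

```text
time_s: 16.1
position: [0.4092, 0.1814, 0.1485]
tcp_rot: [[1.0, 0.002, -0.011], [0.002, -1.0, -0.002], [-0.011, 0.002, -1.0]]
force: [-0.1, -0.0, -1.2]
opening: 0.137
```

Run:
```python
from h import *
go(.42,.19,.06,0)
c=snap('wrist','w14'); snap('side','s14')
```

```text
t 16.1 pos [0.4092 0.1814 0.1485] yaw 0.12 tilt [-0.0114 -0.0024] open 0.137 F [-0.1 -0.  -1.2] q [ 10.  24. 111.  -0.  46.  99.]
 slide mm [11.8 -8.8 88.4] twist [0.002 0.011 0.002]
```

View pics/w14.png

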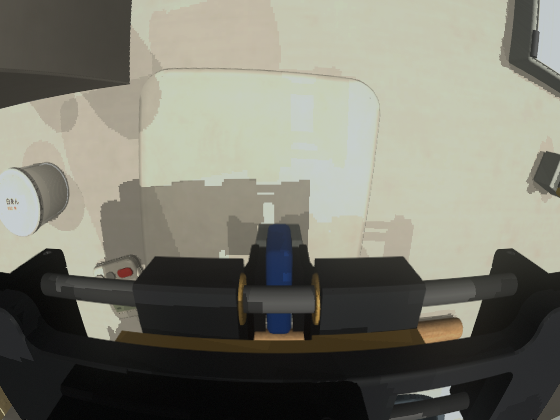

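View pics/s14.png

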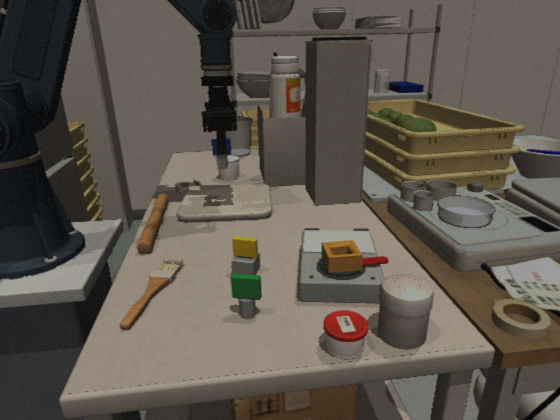

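Key over the platter, which spans (140–380, 70–330) in the wrist view; the side view confirms the latch is open. Lowering.

Request:
carry_out(grip=[-1,-1,-1,-1,-1,-1,-1,-1], slide=[[10,-8,0],[0,0,15],[0,0,20],[0,0,20],[0,0,15],[0,0,8],[0,0,0],[0,0,0]], twist=[[0.002,0.011,0],[0,0,0],[0,0,0],[0,0,0],[0,0,0],[0,0,0],[0,0,0],[0,0,0]])

```text
time_s: 17.0
position: [0.4328, 0.1899, 0.0696]
tcp_rot: [[1.0, -0.007, 0.018], [-0.007, -1.0, 0.003], [0.018, -0.003, -1.0]]
force: [0.2, 0.2, -0.5]
opening: 0.135
```

Run:
```python
from h import *
go(.42,.19,.057,0)
```

```text
t 17.0 pos [0.4328 0.1899 0.0696] yaw -0.4 tilt [0.0183 0.0033] open 0.135 F [ 0.2  0.2 -0.5] q [ 10.  34. 112.   0.  33. 100.]
 slide mm [-13.1   0.1  12.4] twist [-0.003 -0.018 -0.007]
```

Correcting the tilt first, then a slow descent.

Request:
carry_out(grip=[-1,-1,-1,-1,-1,-1,-1], slide=[[0,0,0],[0,0,0],[0,0,3],[0,0,3],[0,0,2],[0,0,1],[0,0,0]], twist=[[-0.003,-0.018,-0.007],[0,0,0],[0,0,0],[0,0,0],[0,0,0],[0,0,0],[0,0,0]])

```text
time_s: 17.7
position: [0.4349, 0.1904, 0.0623]
tcp_rot: [[1.0, 0.001, 0.004], [0.001, -1.0, 0.001], [0.004, -0.001, -1.0]]
force: [-1.3, 1.1, -1.6]
opening: 0.141
```

Run:
```python
from h import *
go(.43,.19,.057,0)
```

```text
t 17.7 pos [0.4349 0.1904 0.0623] yaw 0.03 tilt [0.0045 0.0012] open 0.141 F [-1.3  1.1 -1.6] q [ 10.  35. 111.   0.  34. 100.]
 slide mm [-5.   0.4  5.3] twist [-0.001 -0.004  0.001]
```

Request:
carry_out(grip=[-1,-1,-1,-1,-1,-1], slide=[[0,0,2],[0,0,1.5],[0,0,1],[0,0,1],[0,0,0],[0,0,0]], twist=[[0,-0.004,0],[0,0,0],[0,0,0],[0,0,0],[0,0,0],[0,0,0]])

```text
time_s: 18.3
position: [0.4351, 0.1905, 0.0584]
tcp_rot: [[1.0, 0.001, 0.001], [0.001, -1.0, 0.001], [0.001, -0.001, -1.0]]
force: [0.7, -0.1, -1.2]
opening: 0.134
```

Run:
```python
from h import *
go(.4349,.19,.057,0)
c=snap('side','s15')
cv2.imwrite('pics/z12.png',cv2.cvtColor(cv2.resize(c['color'][130:230,160:300],(770,550),interpolation=cv2.INTER_CUBIC),cv2.COLOR_RGB2BGR))
```

```text
t 18.3 pos [0.4351 0.1905 0.0584] yaw 0.05 tilt [0.0015 0.0014] open 0.134 F [ 0.7 -0.1 -1.2] q [ 10.  35. 111.   0.  33. 100.]
 slide mm [-0.2  0.5  1.4] twist [-0.001 -0.001  0.001]
```

View pics/z12.png

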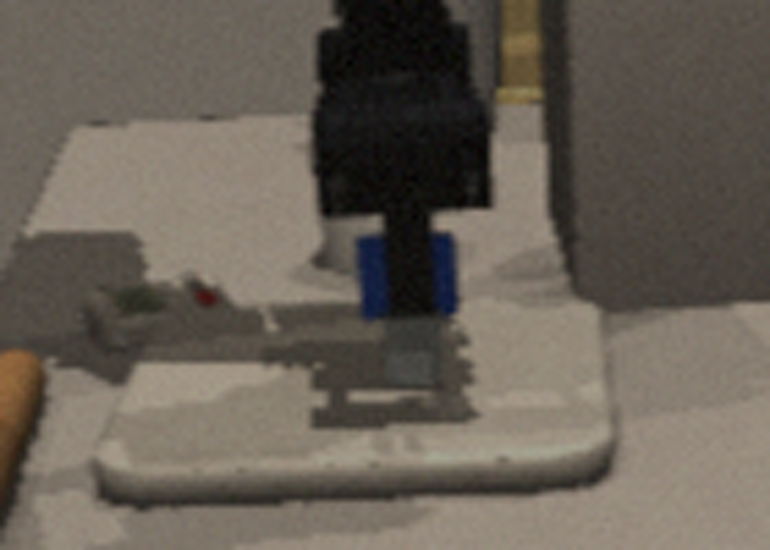

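Request:
carry_out(grip=[-1,-1,-1], slide=[[0,0,1],[0,0,1],[0,0,1]], twist=[[0,0,0],[0,0,0],[0,0,0]])

```text
time_s: 18.65
position: [0.4352, 0.1906, 0.0579]
tcp_rot: [[1.0, 0.001, 0.002], [0.001, -1.0, 0.001], [0.002, -0.001, -1.0]]
force: [-1.7, -1.3, 12.3]
opening: 0.138
```

Request:
carry_out(grip=[-1,-0.6,-0.5,-0.3,-0.1,0.1,0.2,0.2,0.2], slide=[[0,0,-0.5],[0,0,0],[0,0,0],[0,0,0],[0,0,0],[0,0,0],[0,0,0],[0,0,0],[0,0,0]], twist=[[0,0,0],[0,0,0],[0,0,0],[0,0,0],[0,0,0],[0,0,0],[0,0,0],[0,0,0],[0,0,0]])

```text
time_s: 19.55
position: [0.4354, 0.1905, 0.0577]
tcp_rot: [[1.0, 0.001, 0.002], [0.001, -1.0, 0.001], [0.002, -0.001, -1.0]]
force: [-0.7, -0.3, 0.1]
opening: 0.588
```

Run:
```python
from h import *
go(.4349,.19,.16,0)
c=snap('wrist','w16')
```

```text
t 19.55 pos [0.4354 0.1905 0.0577] yaw 0.05 tilt [0.0018 0.0014] open 0.588 F [-0.7 -0.3  0.1] q [ 10.  35. 111.   0.  33. 100.]
 slide mm [  -0.3    0.4 -102.3] twist [-0.001 -0.002  0.001]
```

View pics/w16.png

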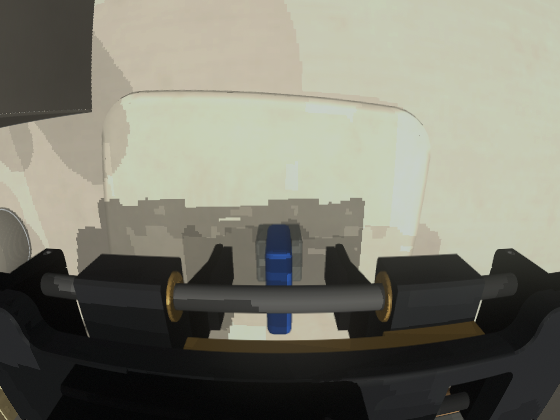

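Key released and upright at (279,280), clear of both fingers. Retreating straight up.

Request:
carry_out(grip=[0.2,0.2,0.2,0.2,0.2,0.2,0.2,0.2,0.2,0.2,0.2], slide=[[0,0,-5],[0,0,-10],[0,0,-12],[0,0,-15],[0,0,-15],[0,0,-20],[0,0,-20],[0,0,-20],[0,0,-20],[0,0,-10],[0,0,0]], twist=[[0,0,0],[0,0,0],[0,0,0],[0,0,0],[0,0,0],[0,0,0],[0,0,0],[0,0,0],[0,0,0],[0,0,0],[0,0,0]])

```text
time_s: 20.7
position: [0.4343, 0.1903, 0.218]
tcp_rot: [[1.0, 0.001, 0.007], [0.001, -1.0, 0.002], [0.007, -0.002, -1.0]]
force: [0.3, -0.2, -0.3]
opening: 0.604
```

Run:
```python
from h import *
go(.4349,.19,.2,0)
c=snap('side','s17'); d=snap('wrist','w17')
cv2.imwrite('pics/z13.png',cv2.cvtColor(np.hstack([cv2.resize(c['color'],(400,300)),cv2.resize(d['color'],(400,300))]),cv2.COLOR_RGB2BGR))
h,s,v=[hsv(d)[...,i] for i in range(3)]; m=(h>100)&(h<130)&(s>120)&(v>60); 
print(wrect(d,m,.092)[0])
```

```text
t 20.7 pos [0.4343 0.1903 0.218 ] yaw 0.07 tilt [0.0069 0.0023] open 0.604 F [ 0.3 -0.2 -0.3] q [ 10.  19. 104.   0.  57. 100.]
 slide mm [ 0.5  0.4 18.1] twist [-0.002 -0.007  0.001]
((438.1525573730469, 189.62326049804688), (38.688419342041016, 9.90676498413086), 0.2947741746902466)
```

View pics/z13.png

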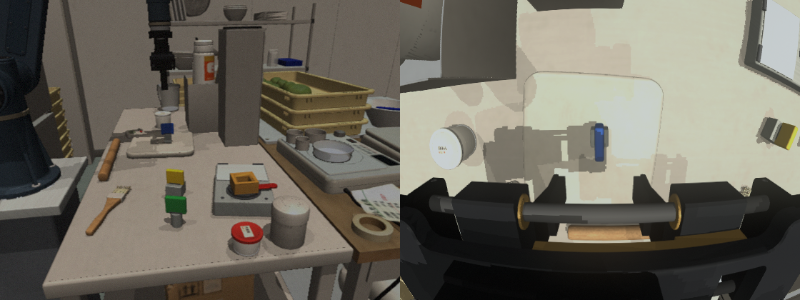

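The pictures show the key standing on the platter, the latch open, the other keys where they were, and nothing touched. Handing in.

```bash
python3 -c "
from rig import bot
print(bot.hand_in())"
```

```text
the job is handed in; nothing more can be done
None
```

The job is done and handed in at about 21 s. I put the blue square-bit key fully home in the cam lock and turned it about 91° clockwise. Then I pulled it straight out and stood it upright on the platter.

- **Key home:** contact came at TCP z 0.0914, against 0.091 expected for fully home, with about 7.5 N on the tool.
- **Latch:** before the pull I turned the key back about 0.1 rad, within the socket's play. I did not measure the final latch angle; the 91° key turn suggests about 1.3 rad. The last side view shows the red arm clear of the lid.
- **Key on the platter:** the last wrist view puts it upright at about (0.437, 0.190), well inside the platter's edges. The gripper was about 16 cm above its release height and touching nothing, with tool force near zero.
- **Forces:** the largest reading between moves was 12 N, when setting the key down.
- **Disagreement:** the top and wrist cameras differed by 2–3 mm on the key and the socket. I aligned the final entry from the wrist view of the bit against the boss, and the bit went in without side load.

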